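# Free the cutting template and lift it level

### The job

Take the pattern weight off the orange template and set it down, upright and without dropping it, so that it stands wholly on the round cork mat. Then take the template by its black handle, lift it at least 10 cm above the cutting mat and finish while still holding it there, level and still, touching nothing but the gripper. Do not lift the template while the weight is on it, and leave the tape roll, the thread cone and the jar where they are.

Things in the scene. Friction and masses are not known exactly. Their poses are not given: they have to be found in the camera images.
- template: flat orange acrylic template, 300 x 110 x 5 mm, about 0.28 kg, lying loose on the grey-green cutting mat (a fixed mat that covers the work area, its top 3 mm above the work surface, z = 0.003). Origin: centre of its underside; x along its 300 mm length, y along its width, z up. On its middle stands a black bridge handle along x; the template balances about its middle
- template_handle (a point): middle of the grip bar of the template's black handle, 44 mm above the template's underside. The bar is 90 mm long (along the template's x), 16 mm wide (along its y) and 26 mm tall (31 to 57 mm above the underside), with flat sides; it stands on two posts, one near each end, with open space between
- weight: pattern weight, about 0.45 kg: blue metal disc of 62 mm diameter, 22 mm tall, with a steel neck of 18 mm diameter and on it an upright cylindrical steel knob of 26 mm diameter from 36 to 66 mm above the underside. At first it stands on the template near the template's +x end, 95 to 115 mm from the middle. Origin: centre of its underside, z up
- weight_knob (a point): middle of the weight's knob, 51 mm above the weight's underside, on its axis
- cork: round cork mat, 110 mm diameter, 6 mm thick, fixed on the cutting mat to the left or right of the template. Origin: centre of its underside; its top is 6 mm above that
- tape_roll: roll of beige tape lying flat, 90 mm diameter, 48 mm tall, loose; bystander, on the other side of the template from the cork. Origin: centre of its underside
- spool: green thread cone, 60 mm diameter at the foot, 95 mm tall, loose; bystander, beyond the template. Origin: centre of its underside
- jar: button jar with a red cap, 64 mm diameter, 85 mm tall, loose; bystander, beyond the template. Origin: centre of its underside
There are look-alikes about, which are no part of the job. Of the things like the cork, leave any that is turquoise; of the rest the larger one is meant. Several things have the shape of the weight; the one meant has the colours described above.

How it is judged:
By the outcome, as a careful person would: the job done as asked, in the order asked, and still so for the second after the job is handed in, while the arm keeps its last pose, push and grip.
It also fails if it takes over 54 s, if anything falls off the work surface, if the arm or the gripper's body presses on something with over 40 N, if the wrist force passes 120 N, or if a joint passes its speed limit or range.

### The arm

A 6-joint arm with a two-finger parallel gripper is mounted at the origin on the work surface. World frame = base frame: x ahead of the robot, y to its left, z up, the work surface at z = 0. Lengths are in m, angles in rad, forces in N, time in s.
With the tool pointing down it reaches from about 0.375 to 0.975 m from the base axis. Payload 3.8 kg.
Tool frame: the origin (TCP) lies midway between the tips of the shut fingers; the grasp point (between the pads) lies 19 mm behind it; z points along the fingers, y is the line along which they close (so a half turn about z gives the same grasp; the last joint's range is limited). The gripper opens to 85 mm and grips with 20 to 120 N. Pads are 22 mm wide; open, the fingers measure 114 mm over their backs; the gripper's body (76 mm by 85 mm) begins 54 mm behind the grasp point. The pads swing forward as they close: fully open they stand 13 mm farther back than shut.
Start: joints at [1.137, 0.264, 1.604, -0, 1.274, -0.037], TCP at [0.261, 0.623, 0.231] pointing down, gripper open.
Joint ranges: [-2.63, 2.63], [-0.94, 2.18], [0.31, 2.57], [-1.31, 4.45], [0, 2.66], [-2.55, 2.55]. Speed limits (rad/s): [2.57, 2.57, 3.14, 3.14, 3.14, 3.14].

### API

Orientations are given as a rotation vector (axis times angle).
In Python, from workcell import bot, imaging gives the robot as it stands.
- The arm moves only by the tool step_arm, never from a script. Its argument "series" is a list of rows, each an object of numbers: "grip": the closure, from -1 (fully open) to 1 (shut); "x", "y", "z": the shift along the tool's x, y, z normalised to -1 to 1, where 1 is 500 mm; "ax", "ay", "az": the turn, a rotation vector about the tool's x, y, z normalised to -1 to 1, where 1 is 30 degrees. A call has 1 to 12 rows; each row is the pose to reach, as a shift and turn from the pose commanded when the call began, along the tool's axes at that moment; what a row does not reach only later rows make up. A row lasts 1/10 s, in which the tool goes at most 50 mm and 8.59 degrees, less where a joint would pass 70% of its speed; a pose out of reach is approached as far as the arm can. A call with a number of a shift or a turn outside -1 to 1 is refused whole. A call with a gripper value outside its range is refused whole. The fingers move at their own pace and stop on an object; "force" is the grip in N (left out, the last holds). Time passes only in rows, so rows that repeat a pose let the fingers close. It gives the time, the measured TCP pose, the force, the opening and the grip force at its end, in the units of the state.
- bot.read_state(): the state, without advancing time (a new reading comes with each control period).
- imaging.read_camera(name): name is "scene" or "side" or "wrist"; returns a dict with "img" (420x560x3 uint8, red, green, blue), "fx", "fy", "cx", "cy" (pixels), "k1" (the pictures are not rectified: a ray, as slopes to the right and down, at radius r is drawn at 1 + k1 r^2 times it, then the intrinsics apply), "R" (3x3) and "t" (3): a world point X has camera coordinates R X + t. Camera axes: x right, y down, z forward; pixel columns grow to the right and rows downward; lengths in m; the calibration is good to about 2 mm. A picture is of the moment at which its call begins. There is no depth.
- bot.finish_job(): hands the job in; it is judged then, once.
The state is a dict: "time": time; "q": joint angles; "joint_vel": joint speeds; "joint_torque": joint torques, N m; "tool_pos": TCP position; "tcp_rot": TCP orientation; "wrist_force": force on the tool from outside, world axes, zero at the start; "torque": the same for the moment, N m; "width": opening from 0.0 (shut) to 1.0 (fully open); "grip_force": force on a finger pad.
Only numpy, scipy, OpenCV 4.12 (cv2) and the standard library are available. Lean on these libraries where they do the work, as an engineer would, in place of code of your own. Each camera call takes 0.05 s, during which the arm holds its last target. There are 200 camera calls.

## Working session

There is one attempt and no reset: what is moved stays moved. The work goes in short steps, Python scripts to look and compute and a tool call to move; the robot and the scene stay as the last step left them, time stands still between calls to the robot, and variables do not carry over. Pictures are saved under pics/ and viewed, at most 10 in all, crops included, and the job is handed in when it is done.

Besides the shell and the picture viewer there is one more tool, called in YAML: its name, and indented under it one key for each argument. step_arm: Moves the arm, as the interface text tells. Scaled input: -1 to 1 covers 500 mm each way for a shift and 30 degrees each way for a turn. Its arguments: {"type":"object","properties":{"series":{"type":"array","items":{"type":"object","properties":{"grip":{"type":"number"},"x":{"type":"number","minimum":-1,"maximum":1},"y":{"type":"number","minimum":-1,"maximum":1},"z":{"type":"number","minimum":-1,"maximum":1},"ax":{"type":"number","minimum":-1,"maximum":1},"ay":{"type":"number","minimum":-1,"maximum":1},"az":{"type":"number","minimum":-1,"maximum":1}}}},"force":{"type":"number"}},"required":["series"]}

```bash
mkdir -p pics; ls
cat > h.py <<'E'
import numpy as np, cv2, pickle
from scipy.spatial.transform import Rotation as Rn
from workcell import bot, imaging
def snap(n,f):
    c=imaging.read_camera(n); cv2.imwrite(f'pics/{f}.png',np.asarray(c['img'])[:,:,::-1]); pickle.dump(c,open(f'pics/{f}.pkl','wb')); return c
def load(f): return pickle.load(open(f'pics/{f}.pkl','rb'))
def ray(c,u,v):
    d=np.array([(u-c['cx'])/c['fx'],(v-c['cy'])/c['fy']]); s=d.copy()
    for _ in range(20): s=d/(1+c['k1']*(s@s))
    R=np.array(c['R']);t=np.array(c['t']); return -R.T@t, R.T@np.array([s[0],s[1],1])
def onz(c,u,v,z):
    o,d=ray(c,u,v); return o+d*(z-o[2])/d[2]
def tri(*a):
    A=np.zeros((3,3));b=np.zeros(3)
    for c,u,v in a:
        o,d=ray(c,u,v); d/=np.linalg.norm(d); P=np.eye(3)-np.outer(d,d); A+=P;b+=P@o
    X=np.linalg.solve(A,b)
    res=[np.linalg.norm(np.cross(X-ray(c,u,v)[0],ray(c,u,v)[1]/np.linalg.norm(ray(c,u,v)[1]))) for c,u,v in a]
    return X,res
def proj(c,X):
    p=np.array(c['R'])@X+c['t']; s=p[:2]/p[2]; s=s*(1+c['k1']*(s@s)); return s[0]*c['fx']+c['cx'],s[1]*c['fy']+c['cy']
E
python3 - <<'E'
from h import *
for n in('scene','side','wrist'):
    c=snap(n,n+'0'); print(n,-np.array(c['R']).T@c['t'])
s=bot.read_state();print(s)
E
```

```text
pics
scene [ 1.39401132 -0.05904682  1.10491832]
side [-0.32506433 -1.07099826  0.89805319]
wrist [0.19769977 0.64888775 0.37214209]
{'time': 0.15, 'q': array([ 1.13708516e+00,  2.64607161e-01,  1.60504546e+00,  1.58833892e-05,
        1.27370019e+00, -3.68840378e-02]), 'joint_vel': array([-3.80567982e-04, -9.52420811e-04, -3.06473282e-03,  4.20632734e-05,
       -7.95388451e-04, -2.05315174e-03]), 'joint_torque': array([-1.99873452e-04, -5.15906811e+01, -3.67960024e+01, -7.97216262e-05,
        8.19924666e-03, -2.84463380e-05]), 'tool_pos': array([0.26063557, 0.62204564, 0.23023781]), 'tcp_rot': array([-6.19175901e-01, -3.07953690e+00,  2.68273861e-03]), 'wrist_force': array([-0.41742452, -0.55253871,  0.27271603]), 'torque': array([ 0.041224  , -0.03055943, -0.00806243]), 'grip_force': 0.0, 'width': 1.0005932443339873}
```

View pics/scene0.png

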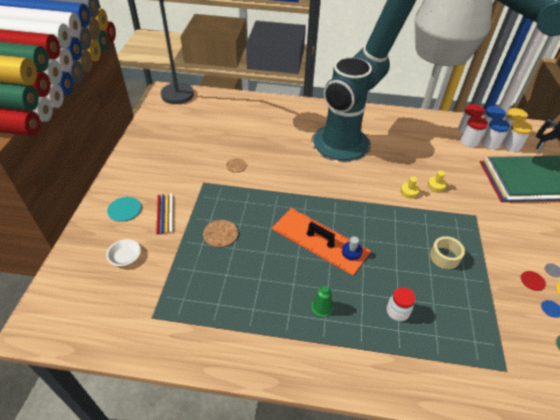

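View pics/side0.png

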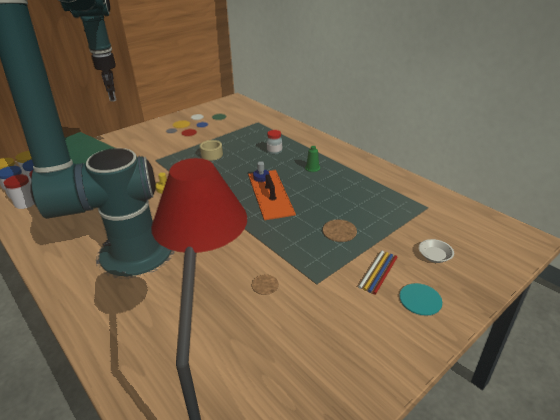

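The scene view shows the weight at about (352,248), the handle at (321,234) and the cork at (220,234). In the side view they are at (261,172), (271,187) and (340,231). Next I'll enlarge both for accurate pixel positions.

Run:
```python
from h import *
a=cv2.imread('pics/scene0.png')[190:290,260:390]; b=cv2.imread('pics/side0.png')[145:235,240:310]
A=cv2.resize(a,None,fx=3.5,fy=3.5,interpolation=cv2.INTER_CUBIC);B=cv2.resize(b,None,fx=4.5,fy=4.5,interpolation=cv2.INTER_CUBIC)
o=np.zeros((410,780,3),np.uint8);o[:350,:455]=A;o[:405,460:775]=B;cv2.imwrite('pics/crop.png',o)
for n,box in(('scene0',(200,215,245,255)),('side0',(318,215,362,246))):
    c=load(n);im=cv2.cvtColor(np.asarray(c['img']),cv2.COLOR_RGB2HSV)
    # cork
    m=((im[...,0]<20)&(im[...,1]>70)&(im[...,2]>80)).astype(np.uint8)
    x0,y0,x1,y1=box;k=np.zeros_like(m);k[y0:y1,x0:x1]=m[y0:y1,x0:x1]
    p=cv2.findNonZero(k);e=cv2.fitEllipse(cv2.convexHull(p));print(n,'cork',e,onz(c,*e[0],.009))
    m=((im[...,0]<14)&(im[...,1]>190)&(im[...,2]>120)).astype(np.uint8)
    nb,l,st,ce=cv2.connectedComponentsWithStats(m);
    for i in range(1,nb):
        if st[i,4]>200: print('or',st[i],ce[i]); 
    m=((im[...,0]>105)&(im[...,0]<130)&(im[...,1]>150)&(im[...,2]>40)).astype(np.uint8)
    nb,l,st,ce=cv2.connectedComponentsWithStats(m);
    for i in range(1,nb):
        if st[i,4]>40 and 230<ce[i][0]<400 and 140<ce[i][1]<280: print('blue',st[i],ce[i])
```

```text
scene0 cork ((220.20651245117188, 233.13360595703125), (27.404869079589844, 35.115535736083984), 81.88065338134766) [ 0.53489912 -0.35359119  0.009     ]
or [  0  31  49  17 482] [23.53319502 37.52489627]
or [  0 110  27  20 448] [ 12.41517857 119.27678571]
or [ 273  210   97   64 1810] [316.20662983 240.25414365]
or [522 272  23  18 303] [532.80528053 280.51815182]
or [394 288  21  19 305] [403.67540984 297.06229508]
blue [343 243  18  16 170] [351.17058824 251.92941176]
side0 cork ((339.3680114746094, 230.25613403320312), (21.844911575317383, 33.8369255065918), 96.5567855834961) [ 0.52452883 -0.35826882  0.009     ]
or [ 172  163   72   89 3595] [205.92878999 212.02336579]
or [250 171  45  48 955] [273.30366492 199.58010471]
```

View pics/crop.png

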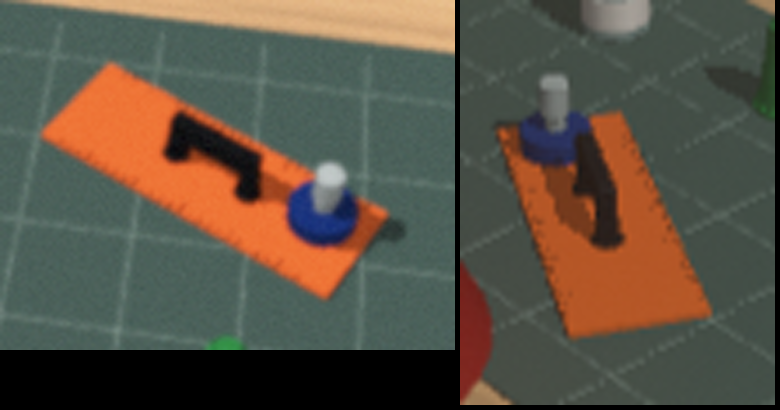

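Run:
```python
from h import *
a=load('scene0');b=load('side0')
A=lambda x,y:(a,260+x/3.5-.36,190+y/3.5-.36); B=lambda x,y:(b,240+(x-460)/4.5-.39,145+y/4.5-.39)
for n,p,q in(('knobtop',A(330,171),B(553,80)),('c1',A(111,63),B(572,337)),('c2',A(42,134),B(711,315)),('c3',A(327,299),B(623,114)),('c4',A(388,212),B(498,127)),
 ('cork',(a,220.2,233.1),(b,339.4,230.3))):
    X,r=tri(p,q);print(n,X.round(4),np.round(r,4), 'mono' , onz(*p,.008)[:2].round(4),onz(*q,.008)[:2].round(4))
s=bot.read_state();print(Rn.from_rotvec(s['tcp_rot']).as_matrix().round(3))
c=load('wrist0');print(np.array(c['R']).round(3))
```

```text
knobtop [0.5403 0.06   0.0741] [0.0005 0.0005] mono [0.486  0.0672] [0.6097 0.1515]
c1 [ 0.3858 -0.1467  0.0046] [0.0015 0.0015] mono [ 0.3876 -0.1453] [ 0.3833 -0.1519]
c2 [ 0.4819 -0.1968  0.0033] [0.0002 0.0002] mono [ 0.4859 -0.1964] [ 0.4776 -0.2011]
c3 [0.6224 0.0703 0.0036] [0.0001 0.0001] mono [0.6255 0.0698] [0.6178 0.0646]
c4 [0.524  0.12   0.0082] [0.0004 0.0004] mono [0.5242 0.1197] [0.5242 0.1209]
cork [ 0.53   -0.3546  0.0034] [0.0006 0.0006] mono [ 0.534  -0.3539] [ 0.5254 -0.3577]
[[-0.922  0.386 -0.001]
 [ 0.386  0.922 -0.002]
 [ 0.    -0.002 -1.   ]]
[[ 0.386  0.922 -0.002]
 [ 0.887 -0.371  0.275]
 [ 0.253 -0.108 -0.961]]
```

step_arm:
  series:
    - {"x": -0.08,"y": -0.068,"az": 0.25}
    - {"x": -0.16,"y": -0.136,"az": 0.5}
    - {"x": -0.24,"y": -0.2,"az": 0.75}
    - {"x": -0.32,"y": -0.27,"az": 1}
    - {"x": -0.39,"y": -0.34,"az": 1}
    - {"x": -0.47,"y": -0.41,"az": 1}
    - {"x": -0.55,"y": -0.475,"az": 1}
    - {"x": -0.62,"y": -0.54,"az": 1}
    - {"x": -0.7,"y": -0.605,"az": 1}
    - {"x": -0.77,"y": -0.67,"az": 1}
    - {"x": -0.84,"y": -0.735,"az": 1}
    - {"x": -0.9,"y": -0.785,"az": 1}

```text
validation failed for argument at $.se...
```

step_arm:
  series:
    - {"az": 0.25}
    - {"az": 0.5}
    - {"az": 0.75}
    - {"az": 1}

```text
validation failed for argument at $.se...
```

step_arm:
  series:
    - {"az": 0.25}
    - {"az": 0.5}
    - {"az": 0.75}
    - {"az": 1}

```text
validation failed for argument at $.se...
```

```bash
cat >> h.py <<'E'
def go(X,yaw=None):
    "shift (scaled) and az (scaled) to TCP at X with tool x along yaw deg"
    s=bot.read_state();R=Rn.from_rotvec(s['tcp_rot']).as_matrix();d=R.T@(np.array(X)-s['tool_pos'])/.5
    cur=np.degrees(np.arctan2(R[1,0],R[0,0]))
    tilt=''
    if yaw is not None:
        th=np.radians(yaw);x=np.array([np.cos(th),np.sin(th),0]);z=np.array([0,0,-1.]);T=np.c_[x,np.cross(z,x),z]
        tilt=np.degrees(Rn.from_matrix(R.T@T).as_rotvec()/1)/30
    print('t',s['time'].__round__(2),'pos',s['tool_pos'].round(4),'yaw',cur.round(1),'w',round(s['width'],3),'gf',s['grip_force'].__round__(1),'F',s['wrist_force'].round(1),'q',s['q'].round(2));print('shift',d.round(4),'turn',tilt)
E
python3 - <<'E'
from h import *
go((.540,.060,.15),62.5)
c=snap('wrist','w1')
E
```

```text
t 0.15 pos [0.2606 0.622  0.2302] yaw 157.3 w 1.001 gf 0.0 F [-0.4 -0.6  0.3] q [ 1.14  0.26  1.61  0.    1.27 -0.04]
shift [-0.9498 -0.8205  0.1618] turn [-2.68187716e-03  2.66082248e-03  3.15877287e+00]
```

View pics/w1.png

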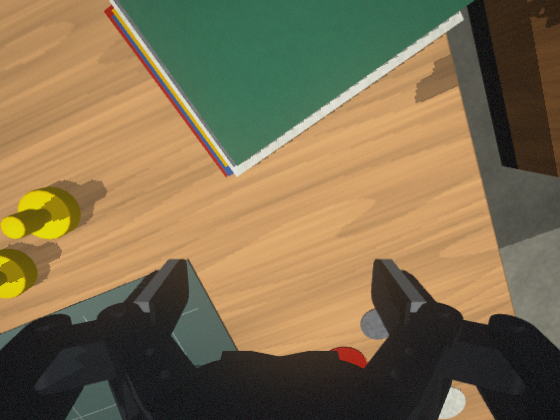

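The move calls were refused, so the picture only shows the start view: the green book, with the fingertips at about (175,265) and (385,265). I'll resend with every field filled in.

step_arm:
  series:
    - {"grip": -1,"x": -0.07,"y": -0.06,"z": 0,"ax": 0,"ay": 0,"az": 0.25}

```text
time: 0.3
tool_pos: [0.2798, 0.5842, 0.2304]
tcp_rot: [-0.817, -3.032, -0.002]
wrist_force: [0.7, -0.0, -0.1]
width: 1.001
grip_force: 0.0
```

step_arm:
  series:
    - {"grip": -1,"x": -0.08,"y": -0.053,"z": 0,"ax": 0,"ay": 0,"az": 0.25}
    - {"grip": -1,"x": -0.16,"y": -0.106,"z": 0,"ax": 0,"ay": 0,"az": 0.5}
    - {"grip": -1,"x": -0.24,"y": -0.16,"z": 0,"ax": 0,"ay": 0,"az": 0.75}
    - {"grip": -1,"x": -0.32,"y": -0.21,"z": 0,"ax": 0,"ay": 0,"az": 1}
    - {"grip": -1,"x": -0.4,"y": -0.265,"z": 0,"ax": 0,"ay": 0,"az": 1}
    - {"grip": -1,"x": -0.48,"y": -0.32,"z": 0,"ax": 0,"ay": 0,"az": 1}
    - {"grip": -1,"x": -0.56,"y": -0.37,"z": 0,"ax": 0,"ay": 0,"az": 1}
    - {"grip": -1,"x": -0.64,"y": -0.425,"z": 0,"ax": 0,"ay": 0,"az": 1}
    - {"grip": -1,"x": -0.72,"y": -0.48,"z": 0,"ax": 0,"ay": 0,"az": 1}
    - {"grip": -1,"x": -0.8,"y": -0.53,"z": 0,"ax": 0,"ay": 0,"az": 1}
    - {"grip": -1,"x": -0.88,"y": -0.585,"z": 0,"ax": 0,"ay": 0,"az": 1}
    - {"grip": -1,"x": -0.96,"y": -0.635,"z": 0,"ax": 0,"ay": 0,"az": 1}

```text
time: 1.5
tool_pos: [0.5367, 0.0633, 0.2313]
tcp_rot: [1.577, 2.717, 0.0]
wrist_force: [1.0, 1.1, 0.4]
width: 1.0
grip_force: 0.0
```

step_arm:
  series:
    - {"grip": -1,"x": 0,"y": 0,"z": 0,"ax": 0,"ay": 0,"az": 0.28}
    - {"grip": -1,"x": 0,"y": 0,"z": 0,"ax": 0,"ay": 0,"az": 0.56}
    - {"grip": -1,"x": 0,"y": 0,"z": 0,"ax": 0,"ay": 0,"az": 0.84}
    - {"grip": -1,"x": 0,"y": 0,"z": 0,"ax": 0,"ay": 0,"az": 1}

```text
time: 1.9
tool_pos: [0.5363, 0.0649, 0.231]
tcp_rot: [-2.232, -2.21, 0.001]
wrist_force: [0.0, -0.2, -0.6]
width: 1.001
grip_force: 0.0
```

step_arm:
  series:
    - {"grip": -1,"x": 0,"y": 0,"z": 0,"ax": 0,"ay": 0,"az": 0.28}
    - {"grip": -1,"x": 0,"y": 0,"z": 0,"ax": 0,"ay": 0,"az": 0.56}
    - {"grip": -1,"x": 0,"y": 0,"z": 0,"ax": 0,"ay": 0,"az": 0.84}
    - {"grip": -1,"x": 0,"y": 0,"z": 0,"ax": 0,"ay": 0,"az": 0.92}
    - {"grip": -1,"x": 0,"y": 0,"z": 0,"ax": 0,"ay": 0,"az": 0.92}

```text
time: 2.4
tool_pos: [0.5362, 0.0653, 0.2311]
tcp_rot: [-2.69, -1.622, 0.001]
wrist_force: [-0.2, -0.1, -0.2]
width: 1.0
grip_force: 0.0
```

Run:
```python
from h import *
go((.540,.060,.15),62.5)
c=snap('wrist','w2')
```

```text
t 2.4 pos [0.5362 0.0653 0.2311] yaw 62.2 w 1.0 gf 0.0 F [-0.2 -0.1 -0.2] q [ 0.08  0.01  1.89 -0.    1.24  0.56]
shift [-0.0058  0.0118  0.1622] turn [-0.00057822  0.00044068 -0.01103348]
```

View pics/w2.png

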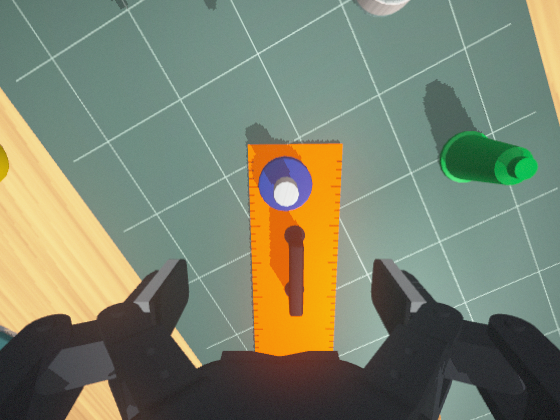

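The wrist view shows the knob top at about (287,192), the blue disc centred at (286,183) and the handle bar from (294,230) to (296,315). The template's far edge runs (248,144)–(342,143).

Run:
```python
from h import *
c=load('w2');a=load('scene0');b=load('side0')
im=cv2.cvtColor(np.asarray(c['img']),cv2.COLOR_RGB2HSV)
m=((im[...,1]<60)&(im[...,2]>150)).astype(np.uint8);n,l,st,ce=cv2.connectedComponentsWithStats(m)
for i in range(1,n):
    if 260<ce[i][0]<310 and 160<ce[i][1]<215 and st[i,4]>20: print('knob',st[i],ce[i]);k=ce[i]
k=(287,192)
X,r=tri((c,*k),(a,260+330/3.5-.36,190+171/3.5-.36),(b,240+93/4.5-.39,145+80/4.5-.39));print(X.round(4),np.round(r,4),onz(c,*k,.074))
for p in((248,144),(342,143)):print(onz(c,*p,.008).round(4))
for p in((294,230),(296,315)):print('bar',onz(c,*p,.060).round(4))
for z in(.003+.005+.022,):
    m=((im[...,0]>105)&(im[...,0]<130)&(im[...,1]>110)).astype(np.uint8);m[:150]=0;m[215:]=0;m[:,:255]=0;m[:,318:]=0
    print('disc',onz(c,*cv2.fitEllipse(cv2.convexHull(cv2.findNonZero(m)))[0],z))
```

```text
knob [274 178  25  29 521] [286.05950096 192.9596929 ]
[0.5424 0.0616 0.0735] [0.0029 0.0026 0.0013] [0.54487682 0.0631997  0.074     ]
[0.5256 0.1207 0.008 ]
[0.6223 0.071  0.008 ]
bar [0.5311 0.0197 0.06  ]
bar [ 0.4854 -0.0749  0.06  ]
disc [0.54353245 0.06312096 0.03      ]
```

step_arm:
  force: 50
  series:
    - {"grip": -1,"x": 0,"y": 0.015,"z": 0.09,"ax": 0,"ay": 0,"az": 0}
    - {"grip": -1,"x": 0,"y": 0.015,"z": 0.18,"ax": 0,"ay": 0,"az": 0}
    - {"grip": -1,"x": 0,"y": 0.015,"z": 0.26,"ax": 0,"ay": 0,"az": 0}
    - {"grip": -1,"x": 0,"y": 0.015,"z": 0.32,"ax": 0,"ay": 0,"az": 0}
    - {"grip": -1,"x": 0,"y": 0.015,"z": 0.36,"ax": 0,"ay": 0,"az": 0}
    - {"grip": -1,"x": 0,"y": 0.015,"z": 0.38,"ax": 0,"ay": 0,"az": 0}
    - {"grip": -1,"x": 0,"y": 0.015,"z": 0.38,"ax": 0,"ay": 0,"az": 0}

```text
time: 3.15
tool_pos: [0.5417, 0.0618, 0.0398]
tcp_rot: [-2.689, -1.622, 0.004]
wrist_force: [-0.1, 0.1, 0.5]
width: 0.999
grip_force: 0.0
```

Run:
```python
from h import *
go((.543,.062,.040),62.5)
c=snap('wrist','w3')
```

```text
t 3.15 pos [0.5417 0.0618 0.0398] yaw 62.2 w 0.999 gf 0.0 F [-0.1  0.1  0.5] q [0.07 0.22 2.05 0.   0.88 0.55]
shift [ 0.0016  0.0021 -0.0004] turn [-0.00522971  0.00319841 -0.00992831]
```

View pics/w3.png

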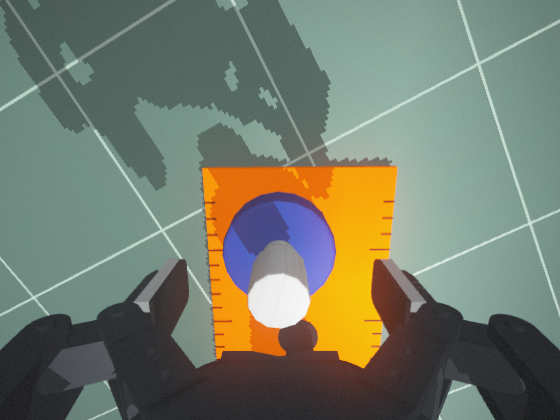

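The knob top is at (279,300), midway between the fingers. Next I close, then lift a little to check the hold.

step_arm:
  force: 50
  series:
    - {"grip": 1,"x": 0,"y": 0,"z": 0,"ax": 0,"ay": 0,"az": 0}
    - {"grip": 1,"x": 0,"y": 0,"z": 0,"ax": 0,"ay": 0,"az": 0}
    - {"grip": 1,"x": 0,"y": 0,"z": 0,"ax": 0,"ay": 0,"az": 0}
    - {"grip": 1,"x": 0,"y": 0,"z": 0,"ax": 0,"ay": 0,"az": 0}
    - {"grip": 1,"x": 0,"y": 0,"z": 0,"ax": 0,"ay": 0,"az": 0}
    - {"grip": 1,"x": 0,"y": 0,"z": 0,"ax": 0,"ay": 0,"az": 0}
    - {"grip": 1,"x": 0,"y": 0,"z": 0,"ax": 0,"ay": 0,"az": 0}
    - {"grip": 1,"x": 0,"y": 0,"z": 0,"ax": 0,"ay": 0,"az": 0}

```text
time: 4.0
tool_pos: [0.5432, 0.0621, 0.0422]
tcp_rot: [2.69, 1.622, 0.001]
wrist_force: [-2.8, 0.6, 5.8]
width: 0.295
grip_force: 49.0
```

Run:
```python
from h import *
print(onz(load('w3'),279,300,.074))
go((.530,-.355,.16),62.5)
```

```text
[0.54359231 0.06289325 0.074     ]
t 4.0 pos [0.5432 0.0621 0.0422] yaw 62.2 w 0.295 gf 49.0 F [-2.8  0.6  5.8] q [0.07 0.22 2.04 0.   0.88 0.55]
shift [-0.7499  0.3661 -0.2358] turn [ 0.00052537 -0.00080828 -0.0110541 ]
```

step_arm:
  series:
    - {"grip": 1,"x": 0,"y": 0,"z": -0.02,"ax": 0,"ay": 0,"az": 0}
    - {"grip": 1,"x": 0,"y": 0,"z": -0.06,"ax": 0,"ay": 0,"az": 0}
    - {"grip": 1,"x": 0,"y": 0,"z": -0.12,"ax": 0,"ay": 0,"az": 0}
    - {"grip": 1,"x": 0,"y": 0,"z": -0.18,"ax": 0,"ay": 0,"az": 0}
    - {"grip": 1,"x": 0,"y": 0,"z": -0.22,"ax": 0,"ay": 0,"az": 0}
    - {"grip": 1,"x": 0,"y": 0,"z": -0.24,"ax": 0,"ay": 0,"az": 0}
    - {"grip": 1,"x": 0,"y": 0,"z": -0.24,"ax": 0,"ay": 0,"az": 0}

```text
time: 4.7
tool_pos: [0.5438, 0.0618, 0.1626]
tcp_rot: [2.689, 1.621, 0.004]
wrist_force: [0.7, 0.4, -3.4]
width: 0.291
grip_force: 49.7
```

step_arm:
  series:
    - {"grip": 1,"x": -0.03,"y": 0.015,"z": 0,"ax": 0,"ay": 0,"az": 0}
    - {"grip": 1,"x": -0.09,"y": 0.045,"z": 0,"ax": 0,"ay": 0,"az": 0}
    - {"grip": 1,"x": -0.17,"y": 0.085,"z": 0,"ax": 0,"ay": 0,"az": 0}
    - {"grip": 1,"x": -0.25,"y": 0.12,"z": 0,"ax": 0,"ay": 0,"az": 0}
    - {"grip": 1,"x": -0.33,"y": 0.16,"z": 0,"ax": 0,"ay": 0,"az": 0}
    - {"grip": 1,"x": -0.41,"y": 0.2,"z": 0,"ax": 0,"ay": 0,"az": 0}
    - {"grip": 1,"x": -0.49,"y": 0.24,"z": 0,"ax": 0,"ay": 0,"az": 0}
    - {"grip": 1,"x": -0.57,"y": 0.28,"z": 0,"ax": 0,"ay": 0,"az": 0}
    - {"grip": 1,"x": -0.65,"y": 0.32,"z": 0,"ax": 0,"ay": 0,"az": 0}
    - {"grip": 1,"x": -0.71,"y": 0.35,"z": 0,"ax": 0,"ay": 0,"az": 0}
    - {"grip": 1,"x": -0.745,"y": 0.365,"z": 0,"ax": 0,"ay": 0,"az": 0}
    - {"grip": 1,"x": -0.75,"y": 0.367,"z": 0,"ax": 0,"ay": 0,"az": 0}

```text
time: 5.9
tool_pos: [0.5288, -0.357, 0.1591]
tcp_rot: [-2.69, -1.617, 0.002]
wrist_force: [0.8, 0.2, -5.2]
width: 0.288
grip_force: 49.7
```

Run:
```python
from h import *
go((.530,-.355,.043),62.5)
c=snap('wrist','w4')
```

```text
t 5.9 pos [ 0.5288 -0.357   0.1591] yaw 62.0 w 0.288 gf 49.7 F [ 0.8  0.2 -5.2] q [-0.63  0.25  1.76 -0.    1.14 -0.14]
shift [0.0047 0.0009 0.2322] turn [-5.77758339e-03 -7.08518593e-05 -1.60768908e-02]
```

View pics/w4.png

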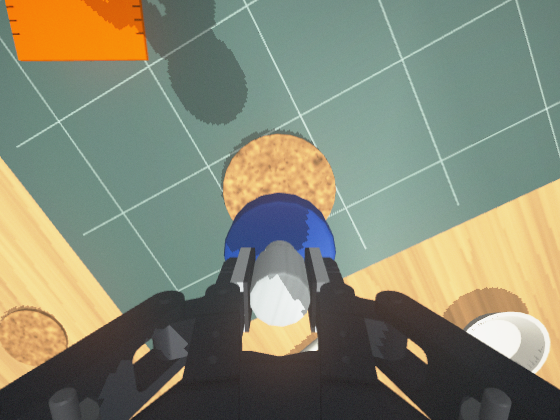

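The weight hangs upright in the fingers, with its disc centred at about (280,245). The cork's visible edge runs from (223,187) over (279,133) to (336,187). I'll fit that arc to a circle on the cork's top plane.

Run:
```python
from h import *
from scipy.optimize import least_squares
c=load('w4');h=cv2.cvtColor(np.asarray(c['img']),cv2.COLOR_RGB2HSV)
m=((h[...,0]<25)&(h[...,1]>60)&(h[...,2]>110)).astype(np.uint8);m[:125]=0;m[190:]=0;m[:,:210]=0;m[:,350:]=0
m=cv2.morphologyEx(m,cv2.MORPH_OPEN,np.ones((3,3)))
P=[]
for r in range(140,190,4):
    x=np.flatnonzero(m[r]);P+=[onz(c,x[0]-.5,r,.009)[:2],onz(c,x[-1]+.5,r,.009)[:2]]
P=np.array(P)
f=least_squares(lambda p:np.hypot(*(P-p).T)-.055,[.53,-.355],loss='soft_l1',f_scale=.001);print(f.x,np.abs(f.fun).max())
go((*f.x,.043),62.5)
```

```text
[ 0.53044047 -0.35402469] 0.00080299864495334
t 5.95 pos [ 0.529  -0.3559  0.1593] yaw 62.1 w 0.285 gf 49.7 F [ 0.5  0.5 -4.3] q [-0.63  0.25  1.76  0.    1.14 -0.14]
shift [0.0044 0.0016 0.2325] turn [-0.0062377  -0.00136775 -0.01478256]
```

step_arm:
  series:
    - {"grip": 1,"x": 0.004,"y": 0.002,"z": 0.05,"ax": 0,"ay": 0,"az": 0}
    - {"grip": 1,"x": 0.004,"y": 0.002,"z": 0.11,"ax": 0,"ay": 0,"az": 0}
    - {"grip": 1,"x": 0.004,"y": 0.002,"z": 0.16,"ax": 0,"ay": 0,"az": 0}
    - {"grip": 1,"x": 0.004,"y": 0.002,"z": 0.19,"ax": 0,"ay": 0,"az": 0}
    - {"grip": 1,"x": 0.004,"y": 0.002,"z": 0.21,"ax": 0,"ay": 0,"az": 0}
    - {"grip": 1,"x": 0.004,"y": 0.002,"z": 0.22,"ax": 0,"ay": 0,"az": 0}
    - {"grip": 1,"x": 0.004,"y": 0.002,"z": 0.224,"ax": 0,"ay": 0,"az": 0}
    - {"grip": 1,"x": 0.004,"y": 0.002,"z": 0.227,"ax": 0,"ay": 0,"az": 0}
    - {"grip": 1,"x": 0.004,"y": 0.002,"z": 0.227,"ax": 0,"ay": 0,"az": 0}

```text
time: 6.85
tool_pos: [0.5327, -0.3547, 0.0489]
tcp_rot: [2.689, 1.621, 0.001]
wrist_force: [0.1, 1.1, -3.9]
width: 0.287
grip_force: 49.6
```

step_arm:
  series:
    - {"grip": 1,"x": 0,"y": 0,"z": 0.002,"ax": 0,"ay": 0,"az": 0}
    - {"grip": 1,"x": 0,"y": 0,"z": 0.004,"ax": 0,"ay": 0,"az": 0}
    - {"grip": 1,"x": 0,"y": 0,"z": 0.006,"ax": 0,"ay": 0,"az": 0}
    - {"grip": 1,"x": 0,"y": 0,"z": 0.006,"ax": 0,"ay": 0,"az": 0}

```text
time: 7.25
tool_pos: [0.5319, -0.3541, 0.0447]
tcp_rot: [-2.69, -1.622, 0.0]
wrist_force: [-1.1, 0.3, -4.5]
width: 0.288
grip_force: 49.6
```

step_arm:
  series:
    - {"grip": 1,"x": 0,"y": 0,"z": 0.002,"ax": 0,"ay": 0,"az": 0}
    - {"grip": 1,"x": 0,"y": 0,"z": 0.002,"ax": 0,"ay": 0,"az": 0}

```text
time: 7.45
tool_pos: [0.5319, -0.3541, 0.0436]
tcp_rot: [-2.69, -1.622, 0.0]
wrist_force: [0.3, 0.1, -4.2]
width: 0.288
grip_force: 49.6
```

step_arm:
  series:
    - {"grip": 1,"x": 0,"y": 0,"z": 0.002,"ax": 0,"ay": 0,"az": 0}
    - {"grip": 1,"x": 0,"y": 0,"z": 0.002,"ax": 0,"ay": 0,"az": 0}

```text
time: 7.65
tool_pos: [0.532, -0.3542, 0.0433]
tcp_rot: [-2.691, -1.622, 0.0]
wrist_force: [-1.5, 0.8, -1.9]
width: 0.288
grip_force: 50.3
```

step_arm:
  series:
    - {"grip": 1,"x": 0,"y": 0,"z": 0.001,"ax": 0,"ay": 0,"az": 0}
    - {"grip": 1,"x": 0,"y": 0,"z": 0.001,"ax": 0,"ay": 0,"az": 0}

```text
time: 7.85
tool_pos: [0.532, -0.3542, 0.0432]
tcp_rot: [2.69, 1.622, -0.0]
wrist_force: [-3.1, 2.0, 5.4]
width: 0.291
grip_force: 50.6
```

Contact: the wrist force rose from −4.5 to about +5 N. Now I release and rise.

step_arm:
  series:
    - {"grip": 0,"x": 0,"y": 0,"z": 0,"ax": 0,"ay": 0,"az": 0}
    - {"grip": -1,"x": 0,"y": 0,"z": 0,"ax": 0,"ay": 0,"az": 0}
    - {"grip": -1,"x": 0,"y": 0,"z": 0,"ax": 0,"ay": 0,"az": 0}
    - {"grip": -1,"x": 0,"y": 0,"z": 0,"ax": 0,"ay": 0,"az": 0}
    - {"grip": -1,"x": 0,"y": 0,"z": 0,"ax": 0,"ay": 0,"az": 0}
    - {"grip": -1,"x": 0,"y": 0,"z": 0,"ax": 0,"ay": 0,"az": 0}
    - {"grip": -1,"x": 0,"y": 0,"z": -0.05,"ax": 0,"ay": 0,"az": 0}
    - {"grip": -1,"x": 0,"y": 0,"z": -0.13,"ax": 0,"ay": 0,"az": 0}
    - {"grip": -1,"x": 0,"y": 0,"z": -0.22,"ax": 0,"ay": 0,"az": 0}
    - {"grip": -1,"x": 0,"y": 0,"z": -0.3,"ax": 0,"ay": 0,"az": 0}
    - {"grip": -1,"x": 0,"y": 0,"z": -0.3,"ax": 0,"ay": 0,"az": 0}

```text
time: 8.95
tool_pos: [0.536, -0.357, 0.2008]
tcp_rot: [2.679, 1.615, 0.009]
wrist_force: [0.1, -0.8, -0.3]
width: 1.002
grip_force: 0.0
```

Run:
```python
from h import *
c=snap('wrist','w5');go((.508,-.028,.18),62.5)
```

```text
t 9.0 pos [ 0.5345 -0.3559  0.1973] yaw 62.2 w 0.999 gf 0.0 F [-0.4  0.4  0.4] q [-0.63  0.22  1.72  0.    1.19 -0.14]
shift [ 0.5553 -0.3533  0.0307] turn [ 0.01704055  0.00244208 -0.01113196]
```

View pics/w5.png

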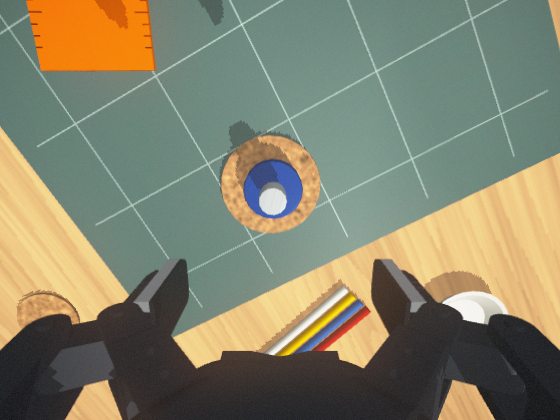

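The weight stands upright on the cork: its disc is centred at about (273,188) and the cork at (271,184). Next I move over the handle.

step_arm:
  series:
    - {"grip": -1,"x": 0.07,"y": -0.05,"z": 0,"ax": 0,"ay": 0,"az": 0}
    - {"grip": -1,"x": 0.15,"y": -0.1,"z": 0,"ax": 0,"ay": 0,"az": 0}
    - {"grip": -1,"x": 0.23,"y": -0.15,"z": 0,"ax": 0,"ay": 0,"az": 0}
    - {"grip": -1,"x": 0.31,"y": -0.2,"z": 0,"ax": 0,"ay": 0,"az": 0}
    - {"grip": -1,"x": 0.39,"y": -0.255,"z": 0,"ax": 0,"ay": 0,"az": 0}
    - {"grip": -1,"x": 0.46,"y": -0.3,"z": 0,"ax": 0,"ay": 0,"az": 0}
    - {"grip": -1,"x": 0.51,"y": -0.335,"z": 0,"ax": 0,"ay": 0,"az": 0}
    - {"grip": -1,"x": 0.535,"y": -0.35,"z": 0,"ax": 0,"ay": 0,"az": 0}
    - {"grip": -1,"x": 0.535,"y": -0.35,"z": 0,"ax": 0,"ay": 0,"az": 0}
    - {"grip": -1,"x": 0.535,"y": -0.35,"z": 0,"ax": 0,"ay": 0,"az": 0}

```text
time: 10.0
tool_pos: [0.502, -0.0364, 0.1916]
tcp_rot: [2.69, 1.623, -0.002]
wrist_force: [0.1, 0.1, -0.7]
width: 0.997
grip_force: 0.0
```

Run:
```python
from h import *
c=snap('wrist','w6');go((.504,-.037,.10),62.5)
```

```text
t 10.05 pos [ 0.5022 -0.0369  0.1918] yaw 62.1 w 1.0 gf 0.0 F [ 0.1 -0.1 -0. ] q [-0.12 -0.03  2.01 -0.    1.17  0.36]
shift [0.0016 0.0034 0.1836] turn [-0.00060791  0.00167114 -0.01207517]
```

View pics/w6.png

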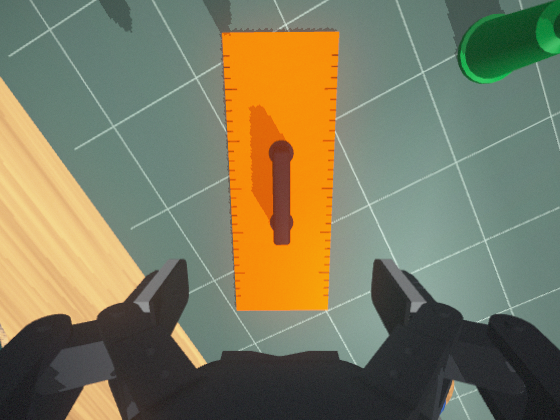

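The whole template is in view: corners at (222,32), (339,31), (329,311) and (237,310), bar from (281,150) to (282,245).

Run:
```python
from h import *
c=load('w6');a=load('w2')
C=np.array([onz(c,u-.5,v-.5,.008) for u,v in((222,32),(339,31),(329,311),(237,310))]);m=C.mean(0)
d=(C[0]+C[1]-C[2]-C[3])/2;yaw=np.degrees(np.arctan2(d[1],d[0]));print(m,np.linalg.norm(d),yaw)
print('bar end tri',tri((c,282,244),(a,296,314)))
print([onz(c,*p,.06).round(4) for p in((281,150),(282,244))])
go((m[0],m[1],.031),yaw)
```

```text
[ 0.50504152 -0.03761647  0.008     ] 0.30023390213881673 62.83091685986812
bar end tri (array([ 0.4837514 , -0.07896285,  0.05182184]), [np.float64(1.831490167823951e-05), np.float64(1.831490167840064e-05)])
[array([0.5254, 0.0025, 0.06  ]), array([ 0.4852, -0.0759,  0.06  ])]
t 10.05 pos [ 0.5022 -0.0369  0.1918] yaw 62.1 w 1.0 gf 0.0 F [ 0.1 -0.1 -0. ] q [-0.12 -0.03  2.01 -0.    1.17  0.36]
shift [0.0016 0.0059 0.3216] turn [-0.00061274  0.00166938 -0.02310573]
```

step_arm:
  force: 80
  series:
    - {"grip": -1,"x": 0.002,"y": 0.006,"z": 0.08,"ax": 0,"ay": 0,"az": -0.023}
    - {"grip": -1,"x": 0.002,"y": 0.006,"z": 0.16,"ax": 0,"ay": 0,"az": -0.023}
    - {"grip": -1,"x": 0.002,"y": 0.006,"z": 0.23,"ax": 0,"ay": 0,"az": -0.023}
    - {"grip": -1,"x": 0.002,"y": 0.006,"z": 0.28,"ax": 0,"ay": 0,"az": -0.023}
    - {"grip": -1,"x": 0.002,"y": 0.006,"z": 0.31,"ax": 0,"ay": 0,"az": -0.023}
    - {"grip": -1,"x": 0.002,"y": 0.006,"z": 0.325,"ax": 0,"ay": 0,"az": -0.023}
    - {"grip": -1,"x": 0.002,"y": 0.006,"z": 0.325,"ax": 0,"ay": 0,"az": -0.023}

```text
time: 10.75
tool_pos: [0.5045, -0.0374, 0.0286]
tcp_rot: [-2.681, -1.635, 0.003]
wrist_force: [-0.8, 0.7, 0.8]
width: 1.002
grip_force: 0.0
```

step_arm:
  force: 80
  series:
    - {"grip": 1,"x": 0,"y": 0,"z": 0,"ax": 0,"ay": 0,"az": 0}
    - {"grip": 1,"x": 0,"y": 0,"z": 0,"ax": 0,"ay": 0,"az": 0}
    - {"grip": 1,"x": 0,"y": 0,"z": 0,"ax": 0,"ay": 0,"az": 0}
    - {"grip": 1,"x": 0,"y": 0,"z": 0,"ax": 0,"ay": 0,"az": 0}
    - {"grip": 1,"x": 0,"y": 0,"z": 0,"ax": 0,"ay": 0,"az": 0}
    - {"grip": 1,"x": 0,"y": 0,"z": 0,"ax": 0,"ay": 0,"az": 0}
    - {"grip": 1,"x": 0,"y": 0,"z": 0,"ax": 0,"ay": 0,"az": 0}
    - {"grip": 1,"x": 0,"y": 0,"z": 0,"ax": 0,"ay": 0,"az": 0}
    - {"grip": 1,"x": 0,"y": 0,"z": 0,"ax": 0,"ay": 0,"az": 0}
    - {"grip": 1,"x": 0,"y": 0,"z": 0,"ax": 0,"ay": 0,"az": 0}

```text
time: 11.75
tool_pos: [0.5058, -0.0364, 0.0306]
tcp_rot: [2.68, 1.638, 0.001]
wrist_force: [-1.5, 1.2, 5.6]
width: 0.172
grip_force: 79.6
```

step_arm:
  series:
    - {"grip": 1,"x": 0,"y": 0,"z": -0.01,"ax": 0,"ay": 0,"az": 0}
    - {"grip": 1,"x": 0,"y": 0,"z": -0.03,"ax": 0,"ay": 0,"az": 0}
    - {"grip": 1,"x": 0,"y": 0,"z": -0.07,"ax": 0,"ay": 0,"az": 0}
    - {"grip": 1,"x": 0,"y": 0,"z": -0.12,"ax": 0,"ay": 0,"az": 0}
    - {"grip": 1,"x": 0,"y": 0,"z": -0.17,"ax": 0,"ay": 0,"az": 0}
    - {"grip": 1,"x": 0,"y": 0,"z": -0.22,"ax": 0,"ay": 0,"az": 0}
    - {"grip": 1,"x": 0,"y": 0,"z": -0.27,"ax": 0,"ay": 0,"az": 0}
    - {"grip": 1,"x": 0,"y": 0,"z": -0.3,"ax": 0,"ay": 0,"az": 0}
    - {"grip": 1,"x": 0,"y": 0,"z": -0.32,"ax": 0,"ay": 0,"az": 0}
    - {"grip": 1,"x": 0,"y": 0,"z": -0.32,"ax": 0,"ay": 0,"az": 0}
    - {"grip": 1,"x": 0,"y": 0,"z": -0.32,"ax": 0,"ay": 0,"az": 0}
    - {"grip": 1,"x": 0,"y": 0,"z": -0.32,"ax": 0,"ay": 0,"az": 0}

```text
time: 12.95
tool_pos: [0.5041, -0.0363, 0.1881]
tcp_rot: [-2.679, -1.637, 0.004]
wrist_force: [0.6, -0.5, -3.6]
width: 0.175
grip_force: 78.3
```

Run:
```python
from h import *
a=snap('scene','s7');b=snap('side','d7');go((.505,-.037,.19),62.8)
A=cv2.imread('pics/s7.png')[130:330,180:480];B=cv2.imread('pics/d7.png')[90:290,200:400]
o=np.zeros((400,790,3),np.uint8);o[:,:450]=cv2.resize(A,(450,300)).repeat(1,0)[:400] if 0 else cv2.copyMakeBorder(cv2.resize(A,(450,300)),0,100,0,0,0)
o[:340,450:]=cv2.resize(B,(340,340));cv2.imwrite('pics/fin.png',o)
```

```text
t 13.05 pos [ 0.5043 -0.0363  0.1883] yaw 62.9 w 0.168 gf 78.3 F [-0.2  0.1 -2. ] q [-0.12 -0.02  2.01 -0.    1.16  0.35]
shift [-0.0007  0.0018 -0.0034] turn [-0.00483906  0.00178391  0.00192656]
```

View pics/fin.png

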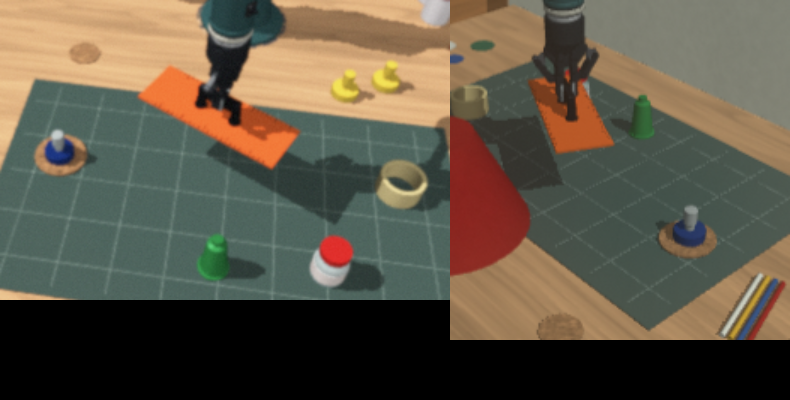

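The template is held clear of the mat by about 16 cm, with the weight upright on the cork and the bystanders where they were. A quick level check from the corners: scene crop (170,68), (138,96), (275,167), (299,131); side crop (558,151), (612,145), (583,78), (528,82).

Run:
```python
from h import *
a=load('s7');b=load('d7')
S=[(170,68),(138,96),(275,167),(299,131)];D=[(558,151),(612,145),(583,78),(528,82)]
for s,d in zip(S,D):
    X,r=tri((a,180+s[0]/1.5,130+s[1]/1.5),(b,200+(d[0]-450)/1.7,90+d[1]/1.7));print(X.round(3),np.round(r,4))
s=bot.read_state();print(abs(s['joint_vel']).max(),s['torque'])
```

```text
[ 0.392 -0.145  0.161] [0.0001 0.0001]
[ 0.481 -0.197  0.16 ] [0.0006 0.0006]
[0.625 0.067 0.158] [0.0103 0.0103]
[0.522 0.118 0.159] [0.0008 0.0008]
0.005287413839654558 [0.02901537 0.01012899 0.00741217]
```

Level and still, with its underside about 15 cm above the mat. I'm handing it in.

```bash
python3 -c "
from h import *
print(bot.finish_job())"
```

```text
the job is handed in; nothing more can be done
None
```

The job is handed in at about 13 s: the weight stands upright on the cork mat, and the template is held level and still by its handle about 15 cm above the cutting mat, with the tape roll, thread cone and jar untouched; no verdict was returned.

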